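Stack the keyed tier on the formula dispenser

TASK

Put the mint-green tier, the one with a notch in its rim, on top of the white formula dispenser base so that the notch fits over the base's raised dark key and the tier sits flat and roughly centred on it. Keep hold of it until it is down rather than dropping it, then let go, and leave the plain peach tier and the glass bottle as they are.

Things in the scene. Friction and masses are not known exactly. Their poses are not given: they have to be found in the camera images.
- tier_center (a point): Mint tier, loose, 0.12-0.26 kg: disc 110 mm across, 36 high; on its middle a dark green grip fin 44 long (tier x), 22 wide (y), 36 high. Parallel-sided notch 44 wide, full disc height, cut in the +x rim to 22 mm from the axis. Point on the axis, 36 mm above the underside (disc top, foot of the fin); z up, x towards the notch.
- dispenser: White dispenser base, fixed: drum 110 mm across (grey foot 120), flat top 60 mm above its underside. On the top at +x stands a dark teal key 18 x 18 mm, 16 high, 36 to 54 mm from the axis. Origin on the axis at the underside; z up, x towards the key. Seated, a tier's underside lies on the flat top, key in the notch, x axes alike.
- plain_center (a point): The peach tier of another set: the same 110 mm disc and fin but with no notch, loose; it does not fit and must stay where it is. Point on its axis, 36 mm above its underside, z up, x along the fin.
- bottle: A clear glass baby bottle with a white cap, 60 mm across and 150 mm tall, standing loose on the mat; must stay standing where it is. Origin at the centre of its underside, z up.
Not all that is in view belongs to the job. Leave any blue look-alike of the part that bears tier_center alone.

How it is judged:
On the way:
1. the mint tier is held by the fingers over the base, its underside within 12 mm of the base's top (contact force between the fingers and tier above 0.5 N and horizontal distance between tier_center and dispenser below 0.02 m and z of tier_center in the frame of dispenser between 0.09 and 0.108 m), for 0.05 s.
At the end, for the whole second after the job is handed in: The mint tier rests flat on the base (height within 4 mm, tilt under 0.06 rad), axes within 15 mm, notch over the key (x axes within 0.3 rad), released, at rest; peach tier and bottle within 30 mm of their starts, bottle upright (horizontal distance between tier_center and dispenser below 0.015 m and z of tier_center in the frame of dispenser between 0.092 and 0.1 m and angle between tier_center's own z axis and vertical below 0.06 rad and angle between the x axis of tier_center and the x axis of dispenser, either way round below 0.3 rad and linear speed of tier below 0.02 m/s and distance of each of plain_center, bottle from where it was at the start of the episode below 0.03 m and angle between bottle's own z axis and vertical below 0.1 rad); the robot touches nothing.
It fails at once if the peach tier is moved by more than 30 mm (distance of plain_center from where it was at the start of the episode above 0.03 m).
It fails at once if the bottle is moved by more than 30 mm (distance of bottle from where it was at the start of the episode above 0.03 m).
It fails at once if the bottle is tipped (angle between bottle's own z axis and vertical above 0.35 rad).
It also fails if it takes over 34 s, if anything falls off the work surface, if the arm or the gripper's body presses on something with over 40 N, if the wrist force passes 120 N, or if a joint passes its speed limit or range.

ROBOT

A 6-joint arm with a two-finger parallel gripper is mounted at the origin on the work surface. World frame = base frame: x ahead of the robot, y to its left, z up, the work surface at z = 0. Lengths are in m, angles in rad, forces in N, time in s.
With the tool pointing down it reaches from about 0.375 to 0.975 m from the base axis. Payload 3.8 kg.
Tool frame: the origin (TCP) lies midway between the tips of the shut fingers; the grasp point (between the pads) lies 19 mm behind it; z points along the fingers, y is the direction in which the jaws open and shut (so a half turn about z gives the same grasp; the last joint's range is limited). The gripper opens to 85 mm and grips with 20 to 120 N. Pads are 22 mm wide; open, the fingers measure 114 mm over their backs; the gripper's body (76 mm by 85 mm) begins 54 mm behind the grasp point. The pads swing forward as they close: fully open they stand 13 mm farther back than shut.
Start: joints at [1.13, 0.264, 1.604, -0, 1.274, -0.037], TCP at [0.265, 0.621, 0.231] pointing down, gripper open.
Joint ranges: [-2.63, 2.63], [-0.94, 2.18], [0.31, 2.57], [-1.31, 4.45], [0, 2.66], [-2.55, 2.55]. Speed limits (rad/s): [2.57, 2.57, 3.14, 3.14, 3.14, 3.14].

INTERFACE

Orientations are given as a rotation vector (axis times angle).
In Python, from workcell import bot gives the robot as it stands. The module is installed in compiled form; this text tells all that it offers.
- The arm moves only by the tool play_rows, never from a script. Its argument "series" is a list of rows, each an object with "translation": the shift along the tool's x, y, z in m, a list of three; "spin": the turn about the tool's z in units of 5 degrees (1.0 is 5 degrees). In form: [{"translation": [dx, dy, dz], "spin": spin}, ...]. A call has 1 to 5 rows; each row shifts and turns the commanded pose from where the row before left it, along the tool's axes as they then stand; what a row does not reach is not made up. A row lasts 1/10 s, in which the tool goes at most 50 mm and 8.59 degrees, less where a joint would pass 70% of its speed; a pose out of reach is approached as far as the arm can. A call is refused whole if a number of a shift passes 0.05 or a number of a turn 1, either way. A call with a gripper value outside its range is refused whole. "jaw" is the gripper's target within -1 to 1 (fully open at 1, half-way at 0, shut at -1), set as the call begins (left out, the last holds). The fingers move at their own pace and stop on an object; "force" is the grip in N (left out, the last holds). Time passes only in rows, so rows that do not move let the fingers close. It gives the time, the measured TCP pose, the force and the opening at its end, in the units of the state.
- bot.read_state(): the state, without advancing time (a new reading comes with each control period).
- bot.read_camera(name): name is "side" or "top"; returns the picture (420x560x3 uint8, blue, green, red); there is no depth.
- bot.get_calibration(name): a dict with "fov_y" (degrees; the focal length in pixels is half the picture's height over the tangent of half this angle, whatever the lens; pixels are square), "cx", "cy" (the principal point, pixels), "R" (3x3) and "t" (3): a world point X has camera coordinates R X + t. Camera axes: x right, y down, z forward; pixel columns grow to the right and rows downward; lengths in m; the calibration is good to about 2 mm. A picture is of the moment at which its call begins. get_calibration takes no time and is no camera call.
- bot.finish_job(): hands the job in, once; it reports no verdict.
The state is a dict: "time": time; "q": joint angles; "joint_vel": joint speeds; "joint_torque": joint torques, N m; "tool_pos": TCP position; "tcp_rot": TCP orientation; "wrist_force": force on the tool from outside, world axes, zero at the start; "torque": the same for the moment, N m; "width": opening from 0.0 (shut) to 1.0 (fully open).
Only numpy, scipy, OpenCV 4.12 (cv2) and the standard library are available. Lean on these libraries where they do the work, as an engineer would, in place of code of your own. Each camera call takes 0.05 s, during which the arm holds its last target. There are 200 camera calls.

## Working session

There is one attempt and no reset: what is moved stays moved. The work goes in short steps, Python scripts to look and compute and a tool call to move; the robot and the scene stay as the last step left them, time stands still between calls to the robot, and variables do not carry over. Pictures are saved under pics/ and viewed, about 8 in all and at most 12, crops included, and the job is handed in when it is done.

Besides the shell and the picture viewer there is one more tool, called after "Call:" by a JSON object that holds its "api" and its "payload". play_rows: Moves the arm, as the interface text tells. Its arguments: {"type":"object","properties":{"series":{"type":"array","items":{"type":"object","properties":{"translation":{"type":"array","items":{"type":"number"}},"spin":{"type":"number"}}}},"jaw":{"type":"number"},"force":{"type":"number"}},"required":["series"]}

```bash
mkdir -p pics; python3 - <<'E'
from workcell import bot
import cv2
s=bot.read_state();print({k:s[k] for k in('time','tool_pos','tcp_rot','width','wrist_force')})
for n in('top','side'):
    cv2.imwrite(f'pics/{n}0.png',bot.read_camera(n));print(n,bot.get_calibration(n))
E
```

```text
{'time': 0.0, 'tool_pos': array([0.264911  , 0.6200447 , 0.22995953]), 'tcp_rot': array([-0.6299357 , -3.07723931,  0.00337412]), 'width': 0.9997454837174484, 'wrist_force': array([1.01191598, 0.60909171, 0.72391539])}
top {'fov_y': 45.535939724432794, 'cx': 283.90512566746577, 'cy': 213.26874617415322, 'R': array([[ 0.01588789, -0.99986657, -0.00379576],
       [-0.99351182, -0.01535913, -0.11268697],
       [ 0.11261363,  0.00556149, -0.99362329]]), 't': array([-0.14532811,  0.47456958,  1.14024003])}
side {'fov_y': 55.57451735464909, 'cx': 278.47754540291834, 'cy': 210.0769218174995, 'R': array([[ 0.90849314, -0.41764001,  0.01473209],
       [-0.20786421, -0.4821879 , -0.8510507 ],
       [ 0.36253646,  0.77011145, -0.52487681]]), 't': array([-0.50574951,  0.07899147,  0.88488171])}
```

View pics/top0.png

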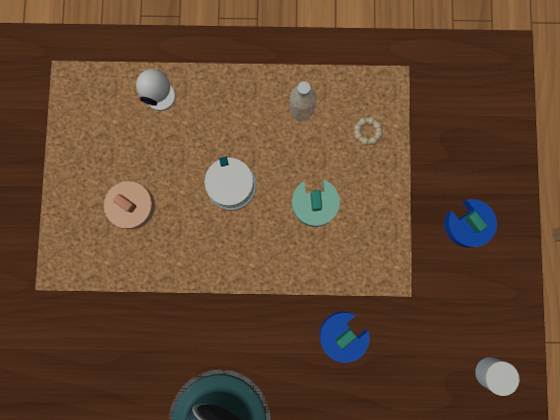

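View pics/side0.png

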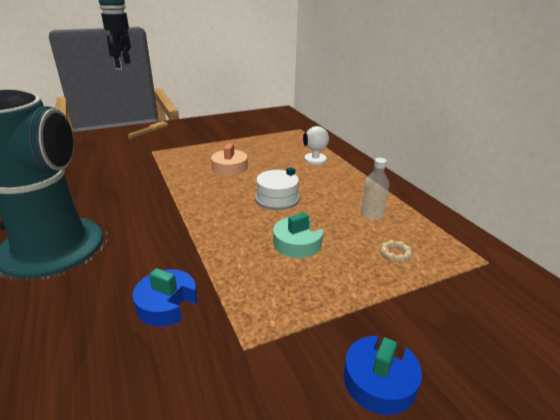

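The top view shows the mint tier at about (316,202) with its notch facing up, the base at (229,182) with its key at (223,161), the peach tier at (128,204) and the bottle at (303,100). The blue look-alikes lie off the mat. Next I measure positions by colour mask and rays.

```bash
cat > h.py <<'E'
import numpy as np,cv2
from workcell import bot
def ray(n,px,z):
    c=bot.get_calibration(n);f=210/np.tan(np.radians(c['fov_y']/2))
    px=np.atleast_2d(px).astype(float)
    d=np.c_[(px[:,0]-c['cx'])/f,(px[:,1]-c['cy'])/f,np.ones(len(px))]@c['R']
    o=-c['R'].T@c['t'];return o+d*((z-o[2])/d[:,2])[:,None]
def blob(im,lo,hi,box):
    h=cv2.cvtColor(im,cv2.COLOR_BGR2HSV);m=cv2.inRange(h,np.array(lo),np.array(hi))
    k=np.zeros_like(m);x0,y0,x1,y1=box;k[y0:y1,x0:x1]=m[y0:y1,x0:x1]
    C=cv2.findContours(k,cv2.RETR_EXTERNAL,cv2.CHAIN_APPROX_NONE)[0]
    return max(C,key=cv2.contourArea)[:,0,:] if C else None
def cen(c):
    m=np.zeros((420,560),np.uint8);cv2.drawContours(m,[c.reshape(-1,1,2)],-1,1,-1);ys,xs=np.nonzero(m);return xs.mean(),ys.mean()
E
python3 - <<'E'
from h import *
im=cv2.imread('pics/top0.png');h=cv2.cvtColor(im,cv2.COLOR_BGR2HSV)
for n,(x,y) in dict(disc=(300,205),side=(318,224),fin=(316,196),fin2=(316,207),base=(229,185),key=(223,161),bside=(234,206)).items(): print(n,h[y,x])
big=cv2.resize(im[130:240,190:350],None,fx=5,fy=5,interpolation=cv2.INTER_CUBIC);cv2.imwrite('pics/crop.png',big)
E
```

```text
disc [ 78  72 159]
side [ 78  72 156]
fin [ 83 156 116]
fin2 [ 83 156 116]
base [ 30   6 176]
key [ 92 235  78]
bside [75 34 89]
```

View pics/crop.png

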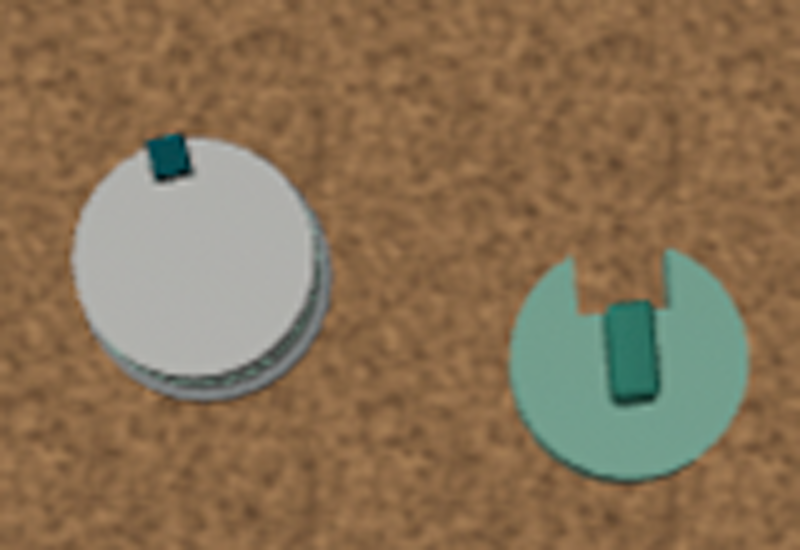

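The crop shows the fin upright, with its far end at the notch, and the key at the base's upper left. The top faces are cleanly separable.

```bash
python3 - <<'E'
from h import *
im=cv2.imread('pics/top0.png')
def circ(c,z):
    w=ray('top',c,z)[:,:2].astype(np.float32);(p,r)=cv2.minEnclosingCircle(w.reshape(-1,1,2));return np.array(p),r
disc=blob(im,(68,40,130),(90,110,255),(280,165,350,240));base=blob(im,(0,0,120),(179,25,255),(195,145,265,215))
fin=blob(im,(78,125,85),(90,200,255),(300,180,335,220));key=blob(im,(85,180,30),(105,255,120),(210,150,240,175))
td,rd=circ(disc,.036);bd,rb=circ(base,.060)
print('disc',td,rd,'base',bd,rb)
fw=ray('top',fin,.072)[:,:2].astype(np.float32);r=cv2.minAreaRect(fw.reshape(-1,1,2));print('fin',r)
b=cv2.boxPoints(r);e=[b[1]-b[0],b[2]-b[1]];e=max(e,key=np.linalg.norm);e=e*np.sign(e[0]);print('fin yaw',np.degrees(np.arctan2(e[1],e[0])))
k=ray('top',cen(key),.074)[0,:2];d=k-bd;print('key',k,d,np.linalg.norm(d),'base yaw',np.degrees(np.arctan2(d[1],d[0])))
kw=ray('top',key,.076)[:,:2].astype(np.float32);print('keyrect',cv2.minAreaRect(kw.reshape(-1,1,2)))
# side view cross-check
im=cv2.imread('pics/side0.png')
for n,lo,hi,bx,z in(('fin',(75,130,30),(95,255,255),(280,205,315,240),.054),('base',(0,0,120),(179,30,255),(250,165,305,207),.03),('mint',(68,60,100),(90,255,255),(265,205,330,260),.0)):
    c=blob(im,lo,hi,bx);
    if c is not None: print(n,c.min(0),c.max(0),ray('side',cen(c),z))
s=bot.read_state();from scipy.spatial.transform import Rotation as R;M=R.from_rotvec(s['tcp_rot']).as_matrix();print(M.round(3))
E
```

```text
disc [ 0.50453395 -0.21019599] 0.05512255057692528 base [ 0.53981477 -0.01186806] 0.06023627147078514
fin ((0.503818154335022, -0.2093953788280487), (0.039836447685956955, 0.021212374791502953), 4.795573711395264)
fin yaw 4.795561
key [0.58906493 0.0007266 ] [0.04925016 0.01259467] 0.05083506102455352 base yaw 14.34473419704464
keyrect ((0.5885104537010193, 0.0004113847389817238), (0.016259007155895233, 0.014231564477086067), 15.398547172546387)
fin [288 213] [308 233] [[ 0.50740871 -0.20882291  0.054     ]]
base [255 170] [298 206] [[ 0.54752993 -0.00782488  0.03      ]]
mint [274 213] [322 256] [[ 0.51281877 -0.19382915  0.        ]]
[[-0.92   0.393 -0.001]
 [ 0.393  0.92  -0.002]
 [ 0.    -0.002 -1.   ]]
```

Call:
{"api": "play_rows", "payload": {"series": [{"translation": [0,0,0],"spin": -1},{"translation": [0,0,0],"spin": -1},{"translation": [0,0,0],"spin": -1},{"translation": [0,0,0],"spin": -1},{"translation": [0,0,0],"spin": -1}], "jaw": 1}}

```text
time: 0.6
tool_pos: [0.265, 0.6203, 0.2305]
tcp_rot: [0.057, -3.14, 0.002]
wrist_force: [-0.1, -0.7, 0.8]
width: 1.0
```

Call:
{"api": "play_rows", "payload": {"series": [{"translation": [0,0,0],"spin": -0.6},{"translation": [-0.009,-0.046,0],"spin": 0},{"translation": [-0.009,-0.046,0],"spin": 0},{"translation": [-0.009,-0.046,0],"spin": 0},{"translation": [-0.009,-0.046,0],"spin": 0}]}}

```text
time: 1.1
tool_pos: [0.3166, 0.4385, 0.2306]
tcp_rot: [0.134, -3.138, 0.002]
wrist_force: [1.1, 0.0, 1.3]
width: 1.001
```

Call:
{"api": "play_rows", "payload": {"series": [{"translation": [-0.009,-0.046,0],"spin": 0},{"translation": [-0.009,-0.046,0],"spin": 0},{"translation": [-0.009,-0.046,0],"spin": 0},{"translation": [-0.009,-0.046,0],"spin": 0},{"translation": [-0.009,-0.046,0],"spin": 0}]}}

```text
time: 1.6
tool_pos: [0.3808, 0.2132, 0.231]
tcp_rot: [0.134, -3.139, 0.0]
wrist_force: [1.4, -0.6, 0.2]
width: 0.999
```

Call:
{"api": "play_rows", "payload": {"series": [{"translation": [-0.009,-0.046,0],"spin": 0},{"translation": [-0.009,-0.046,0],"spin": 0},{"translation": [-0.009,-0.046,0],"spin": 0},{"translation": [-0.009,-0.046,0],"spin": 0},{"translation": [-0.009,-0.046,0],"spin": 0}]}}

```text
time: 2.1
tool_pos: [0.4452, -0.0122, 0.2311]
tcp_rot: [-0.133, 3.139, 0.0]
wrist_force: [0.9, -0.3, -0.1]
width: 1.004
```

```bash
cat >> h.py <<'E'
from scipy.spatial.transform import Rotation as R
def goto(p,yaw):
    s=bot.read_state();M=R.from_rotvec(s['tcp_rot']).as_matrix()
    ty=np.degrees(np.arctan2(M[1,1],M[0,1]));dy=(yaw+90-ty+180)%360-180
    d=np.array(p)-s['tool_pos'];print('t',s['time'],'pos',s['tool_pos'].round(4),'yaw-90',round(ty-90,2),'tilt',M[:,2].round(4),'w',s['width'],'F',s['wrist_force'].round(1),'q',s['q'].round(2))
    print('tool shift now',(M.T@d).round(4),'spin units',round(-dy/5,2))
E
python3 - <<'E'
from h import *
goto((.5045,-.2098,.12),4.8)
im=cv2.imread('pics/top0.png')
c=blob(im,(0,0,120),(179,14,255),(195,145,265,207));w=ray('top',c,.06)[:,:2].astype(np.float32)
from scipy.optimize import least_squares
for lab,q in(('all',w),('upper',w[w[:,0]>.54])):
    f=least_squares(lambda p:np.hypot(*(q-p[:2]).T)-.055,[.54,-.01],loss='soft_l1',f_scale=.001);print(lab,f.x,np.abs(f.fun).max())
E
```

```text
t 2.1 pos [ 0.4452 -0.0122  0.2311] yaw-90 4.85 tilt [ 1.e-04  2.e-04 -1.e+00] w 1.003647218754254 F [ 0.9 -0.3 -0.1] q [-0.08 -0.18  2.07  0.    1.26 -1.74]
tool shift now [-0.0424 -0.2019  0.1111] spin units 0.01
all [ 0.54340961 -0.01050618] 0.01790287386935454
upper [ 0.54187747 -0.0109647 ] 0.016312370741508563
```

Call:
{"api": "play_rows", "payload": {"series": [{"translation": [-0.0085,-0.0404,0.02],"spin": 0},{"translation": [-0.0085,-0.0404,0.02],"spin": 0},{"translation": [-0.0085,-0.0404,0.02],"spin": 0},{"translation": [-0.0085,-0.0404,0.02],"spin": 0},{"translation": [-0.0085,-0.0404,0.02],"spin": 0}]}}

```text
time: 2.6
tool_pos: [0.5047, -0.2096, 0.1301]
tcp_rot: [0.132, -3.138, -0.001]
wrist_force: [0.0, 0.2, 1.1]
width: 0.999
```

```bash
python3 - <<'E'
from h import *
goto((.5045,-.2098,.040),4.8)
a=bot.read_camera('top')[150:260,260:400];b=bot.read_camera('side')[130:270,230:400]
f=lambda i,w:cv2.resize(i,(w,int(i.shape[0]*w/i.shape[1])),interpolation=cv2.INTER_CUBIC)
a=f(a,400);b=f(b,400);h=max(len(a),len(b));z=np.zeros((h,800,3),np.uint8);z[:len(a),:400]=a;z[:len(b),400:]=b;cv2.imwrite('pics/over.png',z)
goto((.5045,-.2098,.040),4.8)
E
```

```text
t 2.6 pos [ 0.5047 -0.2096  0.1301] yaw-90 4.83 tilt [-4.e-04  3.e-04 -1.e+00] w 0.9994588018592485 F [0.  0.2 1.1] q [-0.44  0.11  1.98  0.    1.05 -2.09]
tool shift now [ 0.0001 -0.0002  0.0901] spin units 0.01
t 2.7 pos [ 0.5036 -0.2112  0.1275] yaw-90 4.64 tilt [-4.8e-03  9.0e-04 -1.0e+00] w 0.9989056149763119 F [-0.9  0.1 -0.2] q [-0.44  0.11  1.98 -0.    1.05 -2.09]
tool shift now [-0.0014  0.0012  0.0875] spin units -0.03
```

View pics/over.png

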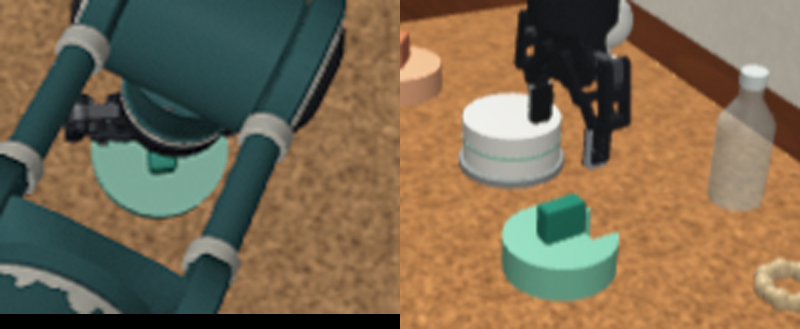

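The gripper is over the tier and open. In the side crop the tips are near (541,118) and (595,163). I check their midpoint by ray against the reported TCP.

```bash
python3 - <<'E'
from h import *
k=170/400
for p in((541,120),(596,163)):
    print(ray('side',(230+(p[0]-400)*k,130+p[1]*k),.141))
print(ray('side',(230+162*k,130+203*k),.072))
goto((.5045,-.2098,.040),4.8)
E
```

```text
[[ 0.50279386 -0.17149325  0.141     ]]
[[ 0.51108703 -0.26065126  0.141     ]]
[[ 0.50780555 -0.21020651  0.072     ]]
t 2.7 pos [ 0.5036 -0.2112  0.1275] yaw-90 4.64 tilt [-4.8e-03  9.0e-04 -1.0e+00] w 0.9989056149763119 F [-0.9  0.1 -0.2] q [-0.44  0.11  1.98 -0.    1.05 -2.09]
tool shift now [-0.0014  0.0012  0.0875] spin units -0.03
```

Call:
{"api": "play_rows", "payload": {"series": [{"translation": [0,0,0.03],"spin": 0},{"translation": [0,0,0.025],"spin": 0},{"translation": [0,0,0.02],"spin": 0},{"translation": [0,0,0],"spin": 0}]}}

```text
time: 3.1
tool_pos: [0.5018, -0.2059, 0.0532]
tcp_rot: [0.133, -3.132, -0.006]
wrist_force: [-1.1, 0.1, 1.2]
width: 1.002
```

```bash
python3 - <<'E'
from h import *
goto((.5045,-.2098,.040),4.8)
E
```

```text
t 3.1 pos [ 0.5018 -0.2059  0.0532] yaw-90 4.87 tilt [-0.0065  0.0033 -1.    ] w 1.0015072769910234 F [-1.1  0.1  1.2] q [-0.44  0.2   2.04  0.    0.91 -2.09]
tool shift now [-0.0025 -0.0042  0.0131] spin units 0.01
```

Call:
{"api": "play_rows", "payload": {"series": [{"translation": [0,0,0],"spin": 0},{"translation": [0,0,0],"spin": 0}]}}

```text
time: 3.3
tool_pos: [0.5059, -0.2081, 0.0579]
tcp_rot: [-0.134, 3.137, -0.002]
wrist_force: [0.5, -0.5, 0.3]
width: 0.999
```

```bash
python3 - <<'E'
from h import *
np.set_printoptions(precision=4,suppress=True)
goto((.5045,-.2098,.040),4.8)
s=bot.read_state();print(s['q'],s['joint_vel'],s['joint_torque'])
im=bot.read_camera('side');goto((.5045,-.2098,.040),4.8);print(bot.read_state()['q'])
cv2.imwrite('pics/low.png',cv2.resize(im[150:270,220:380],None,fx=5,fy=5,interpolation=cv2.INTER_CUBIC))
E
```

```text
t 3.3 pos [ 0.5059 -0.2081  0.0579] yaw-90 4.89 tilt [ 0.0022 -0.001  -1.    ] w 0.9988168312483418 F [ 0.5 -0.5  0.3] q [-0.44  0.2   2.04  0.    0.91 -2.09]
tool shift now [ 0.0016 -0.0016  0.0179] spin units 0.02
[-0.4357  0.1954  2.036   0.0001  0.9078 -2.0919] [-0.0009 -0.0059 -0.0083 -0.0024 -0.0034 -0.001 ] [  0.0087 -40.4998 -29.5931   0.0015   0.0506   0.0021]
t 3.35 pos [ 0.5062 -0.2082  0.0581] yaw-90 4.88 tilt [ 0.0028 -0.0012 -1.    ] w 0.9972071454695889 F [0.5 0.9 0.5] q [-0.44  0.2   2.04  0.    0.91 -2.09]
tool shift now [ 0.0018 -0.0014  0.0181] spin units 0.02
[-0.4359  0.1952  2.0357  0.      0.9077 -2.0919]
```

View pics/low.png

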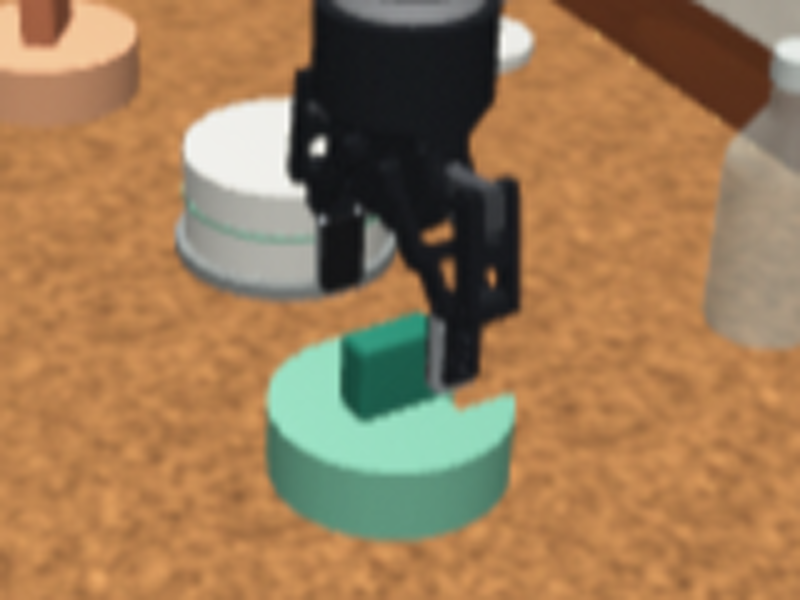

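The low view shows the fingers straddling the fin, clear of the disc. The pose reading wanders by a few mm about the command, which the grip tolerates. I descend and close.

Call:
{"api": "play_rows", "payload": {"series": [{"translation": [0,0,0.007],"spin": 0},{"translation": [0,0,0.006],"spin": 0},{"translation": [0,0,0],"spin": 0},{"translation": [0,0,0],"spin": 0}]}}

```text
time: 3.75
tool_pos: [0.5045, -0.2078, 0.0429]
tcp_rot: [0.133, -3.138, -0.001]
wrist_force: [-0.3, 0.7, 0.2]
width: 1.0
```

Call:
{"api": "play_rows", "payload": {"series": [{"translation": [0,0,0],"spin": 0},{"translation": [0,0,0],"spin": 0},{"translation": [0,0,0],"spin": 0},{"translation": [0,0,0],"spin": 0},{"translation": [0,0,0],"spin": 0}], "jaw": -1, "force": 60}}

```text
time: 4.25
tool_pos: [0.5055, -0.2084, 0.0439]
tcp_rot: [-0.133, 3.138, -0.001]
wrist_force: [0.7, -0.8, -1.0]
width: 0.253
```

Call:
{"api": "play_rows", "payload": {"series": [{"translation": [0,0,0],"spin": 0},{"translation": [0,0,0],"spin": 0},{"translation": [0,0,0],"spin": 0},{"translation": [0,0,0],"spin": 0}]}}

```text
time: 4.65
tool_pos: [0.5054, -0.2083, 0.0438]
tcp_rot: [-0.133, 3.138, -0.001]
wrist_force: [1.2, -0.6, 3.8]
width: 0.251
```

The fingers stopped at an opening of 0.25 × 85 mm ≈ 21 mm, which is the fin's width. I lift.

Call:
{"api": "play_rows", "payload": {"series": [{"translation": [0,0,-0.01],"spin": 0},{"translation": [0,0,-0.02],"spin": 0},{"translation": [0,0,-0.03],"spin": 0},{"translation": [0,0,-0.03],"spin": 0},{"translation": [0,0,-0.02],"spin": 0}]}}

```text
time: 5.15
tool_pos: [0.5047, -0.2077, 0.155]
tcp_rot: [-0.133, 3.139, 0.0]
wrist_force: [0.1, 0.0, -1.5]
width: 0.248
```

Call:
{"api": "play_rows", "payload": {"series": [{"translation": [0,0,0],"spin": -1},{"translation": [0,0,0],"spin": -1}]}}

```text
time: 5.35
tool_pos: [0.5046, -0.2076, 0.1541]
tcp_rot: [-0.412, 3.114, 0.0]
wrist_force: [-0.0, 0.6, -2.5]
width: 0.248
```

```bash
python3 - <<'E'
from h import *
goto((.543,-.011,.145),15)
E
```

```text
t 5.35 pos [ 0.5046 -0.2076  0.1541] yaw-90 15.06 tilt [ 1.e-04  3.e-04 -1.e+00] w 0.248110149173188 F [-0.   0.6 -2.5] q [-0.44  0.08  1.96  0.    1.1  -2.27]
tool shift now [-0.0882  0.1799  0.0091] spin units 0.01
```

Call:
{"api": "play_rows", "payload": {"series": [{"translation": [-0.011,0.0225,0],"spin": 0},{"translation": [-0.011,0.0225,0],"spin": 0},{"translation": [-0.011,0.0225,0],"spin": 0},{"translation": [-0.011,0.0225,0],"spin": 0},{"translation": [-0.011,0.0225,0],"spin": 0}]}}

```text
time: 5.85
tool_pos: [0.5279, -0.0837, 0.1526]
tcp_rot: [0.406, -3.113, -0.002]
wrist_force: [0.5, -0.3, -2.1]
width: 0.243
```

Call:
{"api": "play_rows", "payload": {"series": [{"translation": [-0.011,0.0225,0],"spin": 0},{"translation": [-0.011,0.0225,0],"spin": 0},{"translation": [-0.011,0.0225,0],"spin": 0},{"translation": [0,0,0.01],"spin": 0},{"translation": [0,0,0.01],"spin": 0}]}}

```text
time: 6.35
tool_pos: [0.543, -0.0109, 0.1325]
tcp_rot: [0.409, -3.114, -0.0]
wrist_force: [-1.2, 0.1, -1.7]
width: 0.248
```

Call:
{"api": "play_rows", "payload": {"series": [{"translation": [0,0,0],"spin": 0},{"translation": [0,0,0],"spin": 0}]}}

```text
time: 6.55
tool_pos: [0.5426, -0.0121, 0.1322]
tcp_rot: [0.405, -3.113, -0.0]
wrist_force: [-0.6, 0.2, -1.3]
width: 0.25
```

```bash
python3 - <<'E'
from h import *
goto((.543,-.011,.104),15)
b=bot.read_camera('side');a=bot.read_camera('top');cv2.imwrite('pics/t2.png',a);cv2.imwrite('pics/s2.png',b)
a=a[130:235,170:310];b=b[100:230,210:350]
f=lambda i,w:cv2.resize(i,(w,int(i.shape[0]*w/i.shape[1])),interpolation=cv2.INTER_CUBIC)
a=f(a,400);b=f(b,400);h=max(len(a),len(b));z=np.zeros((h,800,3),np.uint8);z[:len(a),:400]=a;z[:len(b),400:]=b;cv2.imwrite('pics/over2.png',z)
E
```

```text
t 6.55 pos [ 0.5426 -0.0121  0.1322] yaw-90 14.81 tilt [-0.0025 -0.     -1.    ] w 0.25006424961285245 F [-0.6  0.2 -1.3] q [-0.07  0.1   1.99 -0.    1.06 -1.9 ]
tool shift now [-0.0008  0.0009  0.0282] spin units -0.04
```

View pics/over2.png

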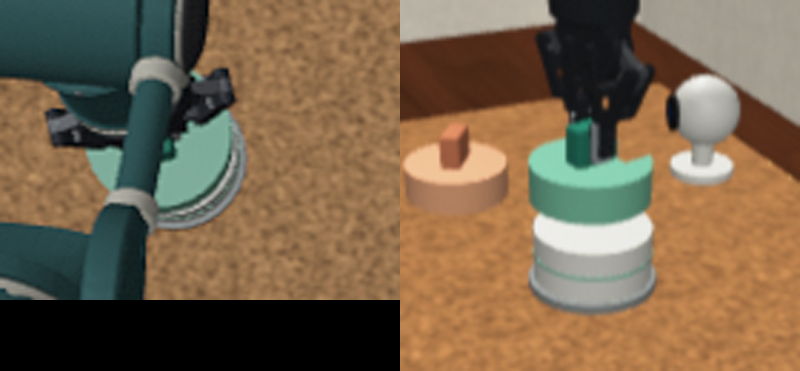

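Held over the base, the tier lines up with it to within about 2 mm in the side view, and its notch is on the key side. I lower it in stages.

Call:
{"api": "play_rows", "payload": {"series": [{"translation": [0,0,0.008],"spin": 0},{"translation": [0,0,0.008],"spin": 0},{"translation": [0,0,0.004],"spin": 0},{"translation": [0,0,0],"spin": 0},{"translation": [0,0,0],"spin": 0}]}}

```text
time: 7.15
tool_pos: [0.5435, -0.0114, 0.113]
tcp_rot: [0.406, -3.115, -0.0]
wrist_force: [0.2, 0.5, -1.7]
width: 0.247
```

Call:
{"api": "play_rows", "payload": {"series": [{"translation": [0,0,0.002],"spin": 0},{"translation": [0,0,0.001],"spin": 0},{"translation": [0,0,0.001],"spin": 0},{"translation": [0,0,0],"spin": 0},{"translation": [0,0,0],"spin": 0}]}}

```text
time: 7.65
tool_pos: [0.5437, -0.0114, 0.1093]
tcp_rot: [-0.406, 3.115, -0.0]
wrist_force: [0.7, -0.4, -1.6]
width: 0.243
```

Call:
{"api": "play_rows", "payload": {"series": [{"translation": [0,0,0.001],"spin": 0},{"translation": [0,0,0.001],"spin": 0},{"translation": [0,0,0.001],"spin": 0},{"translation": [0,0,0],"spin": 0}]}}

```text
time: 8.05
tool_pos: [0.5436, -0.0114, 0.106]
tcp_rot: [0.406, -3.115, -0.0]
wrist_force: [-0.4, -0.5, -1.4]
width: 0.247
```

Call:
{"api": "play_rows", "payload": {"series": [{"translation": [0,0,0.001],"spin": 0},{"translation": [0,0,0.001],"spin": 0},{"translation": [0,0,0],"spin": 0}]}}

```text
time: 8.35
tool_pos: [0.5436, -0.0114, 0.1041]
tcp_rot: [0.406, -3.115, -0.0]
wrist_force: [0.1, 0.2, -1.0]
width: 0.247
```

Call:
{"api": "play_rows", "payload": {"series": [{"translation": [0,0,0.001],"spin": 0},{"translation": [0,0,0],"spin": 0}]}}

```text
time: 8.55
tool_pos: [0.5438, -0.0114, 0.1039]
tcp_rot: [-0.406, 3.115, -0.0]
wrist_force: [-2.9, 0.7, 2.2]
width: 0.248
```

Call:
{"api": "play_rows", "payload": {"series": [{"translation": [0,0,0.001],"spin": 0},{"translation": [0,0,0],"spin": 0}]}}

```text
time: 8.75
tool_pos: [0.5437, -0.0114, 0.1038]
tcp_rot: [0.406, -3.115, -0.0]
wrist_force: [-4.9, -0.1, 10.1]
width: 0.244
```

Contact came at z = 0.104, which is the mat grasp height of 0.044 plus 60 mm, so the tier is seated. I release, raise the arm and move it aside.

Call:
{"api": "play_rows", "payload": {"series": [{"translation": [0,0,-0.001],"spin": 0},{"translation": [0,0,0],"spin": 0}]}}

```text
time: 8.95
tool_pos: [0.5441, -0.0114, 0.1038]
tcp_rot: [-0.406, 3.114, -0.0]
wrist_force: [-2.3, 0.9, 4.2]
width: 0.248
```

Call:
{"api": "play_rows", "payload": {"series": [{"translation": [0,0,0],"spin": 0},{"translation": [0,0,0],"spin": 0},{"translation": [0,0,0],"spin": 0},{"translation": [0,0,0],"spin": 0},{"translation": [0,0,0],"spin": 0}], "jaw": 1}}

```text
time: 9.45
tool_pos: [0.5437, -0.0114, 0.1031]
tcp_rot: [0.406, -3.115, -0.0]
wrist_force: [-1.0, 0.8, 0.6]
width: 0.998
```

Call:
{"api": "play_rows", "payload": {"series": [{"translation": [0,0,0],"spin": 0},{"translation": [0,0,-0.01],"spin": 0},{"translation": [0,0,-0.02],"spin": 0},{"translation": [0,0,-0.03],"spin": 0},{"translation": [0,0,-0.04],"spin": 0}]}}

```text
time: 9.95
tool_pos: [0.5422, -0.0113, 0.2031]
tcp_rot: [0.406, -3.112, -0.001]
wrist_force: [-0.3, 0.3, -0.6]
width: 0.999
```

Call:
{"api": "play_rows", "payload": {"series": [{"translation": [0,0.03,-0.03],"spin": 0},{"translation": [0.01,0.045,0],"spin": 0},{"translation": [0.01,0.045,0],"spin": 0},{"translation": [0.01,0.045,0],"spin": 0},{"translation": [0.01,0.045,0],"spin": 0}]}}

```text
time: 10.45
tool_pos: [0.4504, 0.1827, 0.2345]
tcp_rot: [-0.405, 3.114, 0.001]
wrist_force: [0.4, -0.4, -0.5]
width: 0.999
```

Call:
{"api": "play_rows", "payload": {"series": [{"translation": [0.01,0.045,0],"spin": 0},{"translation": [0.01,0.045,0],"spin": 0},{"translation": [0,0.03,0],"spin": 0},{"translation": [0,0,0],"spin": 0},{"translation": [0,0,0],"spin": 0}]}}

```text
time: 10.95
tool_pos: [0.4009, 0.2926, 0.2339]
tcp_rot: [-0.41, 3.114, -0.0]
wrist_force: [0.7, -0.5, 0.1]
width: 1.0
```

```bash
python3 - <<'E'
from h import *
from scipy.optimize import least_squares
goto((.543,-.011,.3),15)
b=bot.read_camera('side');im=bot.read_camera('top');cv2.imwrite('pics/t3.png',im)
fin=blob(im,(78,125,85),(90,200,255),(200,150,260,215));disc=blob(im,(68,40,130),(90,110,255),(190,130,270,215));key=blob(im,(88,200,30),(105,255,120),(205,140,245,175))
if disc is not None: print('disc',cv2.minEnclosingCircle(ray('top',disc,.096)[:,:2].astype(np.float32).reshape(-1,1,2)))
if fin is not None: print('fin',cv2.minAreaRect(ray('top',fin,.132)[:,:2].astype(np.float32).reshape(-1,1,2)))
if key is not None: print('key',ray('top',cen(key),.075))
o=cv2.imread('pics/top0.png')
for n,bx,lo,hi in(('peach',(90,170,165,240),(0,60,150),(14,160,255)),('cap',(290,75,316,97),(0,0,150),(179,40,255))):
    p=[blob(i,lo,hi,bx) for i in(o,im)]
    if all(q is not None for q in p): print(n,cen(p[0]),cen(p[1]))
a=im[60:235,90:330];b=b[100:230,210:400]
f=lambda i,w:cv2.resize(i,(w,int(i.shape[0]*w/i.shape[1])),interpolation=cv2.INTER_CUBIC)
a=f(a,450);b=f(b,350);h=max(len(a),len(b));z=np.zeros((h,800,3),np.uint8);z[:len(a),:450]=a;z[:len(b),450:]=b;cv2.imwrite('pics/end.png',z)
E
```

```text
t 10.95 pos [0.4009 0.2926 0.2339] yaw-90 14.98 tilt [ 8.e-04 -2.e-04 -1.e+00] w 0.9995510168294993 F [ 0.7 -0.5  0.1] q [ 0.58 -0.08  1.97 -0.    1.25 -1.25]
tool shift now [-0.0588 -0.33   -0.0659] spin units -0.0
disc ((0.5436608195304871, -0.009633679874241352), 0.05538655072450638)
fin ((0.5433807969093323, -0.008999910205602646), (0.04162029176950455, 0.018657369539141655), 15.532683372497559)
key [[0.58884578 0.00059612 0.075     ]]
peach (np.float64(126.78514285714286), np.float64(204.14114285714285)) (np.float64(126.77410154021678), np.float64(204.11123787792357))
cap (np.float64(303.2457627118644), np.float64(87.27966101694915)) (np.float64(303.2773109243698), np.float64(87.23529411764706))
```

View pics/end.png

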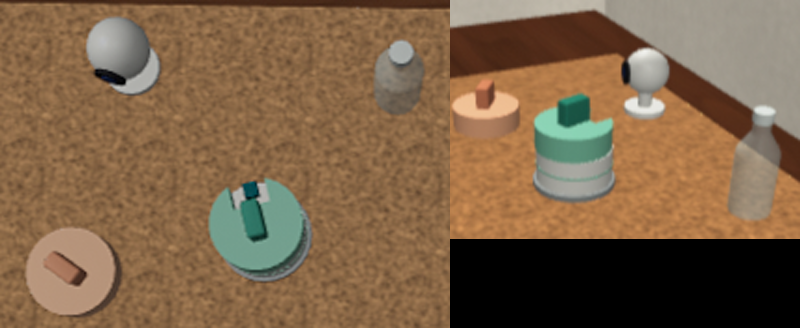

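The mint tier sits flat on the base with the key in its notch. Its axis is within about 2 mm of the base's, and the peach tier and bottle have not moved.

```bash
python3 -c "
from workcell import bot
print(bot.finish_job())"
```

```text
the job is handed in; nothing more can be done
None
```

The mint tier is on the white base with its notch over the key, and the job is handed in at about 11 s of the 34 s allowed. I gripped it by the fin, lowered it in 1–2 mm steps until it touched, opened the gripper and moved the arm away.

- **Height:** contact came at TCP z = 0.104 m, which is the grasp height on the mat plus 60 mm. That agrees with the tier lying on the flat top.
- **Position:** the last pictures put the tier's axis at (0.544, -0.010), against about (0.543, -0.011) for the base.
- **Angle:** the fin's yaw was 15.5°, against about 15° for the base. The key shows in the notch, and the tier looks level in the side view.
- **Peach tier and bottle:** both shifted by less than 0.1 px between the first and last top views.

Two readings disagreed along the way:
- **Base centre:** my first circle fit came out about 5 mm too wide. I used the key's position and a robust refit instead; those two agreed to about 2 mm.
- **TCP reading:** it wandered by up to about 5 mm around the first descent, then settled. The grasp and the fit were not affected.

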